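# Fill the bearing carrier, unlatch it and lift it off its ball

### The arm

A 7-joint arm with a two-finger parallel gripper is mounted at the origin on a cart in front of the work surface, level with it; the furniture and walls round the work are solid. World frame = base frame: x ahead of the robot, y to its left, z up, the work surface at z = 0. Lengths are in m, angles in rad, forces in N, time in s.
With the tool pointing down it reaches from about 0.4 to 0.85 m from the base axis. Payload 10.4 kg.
Tool frame: the origin (TCP) lies between the finger pads; the fingertips stand tips_ahead ahead of it and the grasp point (between the pads) lies 11 mm behind it (tips_ahead is the distance from the TCP to the fingertips, in m); z points along the fingers, x is the direction in which the jaws open and shut, and the axes are right-handed (so a half turn about z gives the same grasp; the last joint's range is limited). The gripper opens to 87 mm and grips with 3 to 60 N. Pads are 19 mm wide; open, the fingers measure 117 mm over their backs; the gripper's body (75 mm by 190 mm) begins 51 mm behind the grasp point.
Start: joints at [-0.023, 0.332, -0.065, 1.46, 0.022, 1.35, -0.088], TCP at [0.625, 0, 0.231] pointing down, gripper open.
Joint ranges: [-2.6, 2.6], [-0.5, 2.12], [-1.47, 1.34], [0.16, 2.42], [-1.27, 4.41], [0.06, 2.06], [-2.6, 2.6]. Speed limits (rad/s): [2.22, 2.22, 2.79, 2.79, 3.14, 3.14, 3.14].

### API

Orientations are given as a unit quaternion [x, y, z, w].
In Python, from bench import read_state, camera, close_job, tips_ahead gives the robot as it stands.
- The arm moves only by the tool arm_command, never from a script. Its argument "commands" is a list that holds one entry, the list of rows, each a list of 7 numbers: the turn, a rotation vector about the tool's x, y, z in rad, then the shift along the tool's x, y, z in m, then the opening in per cent of the stroke, from 0 (shut) to 100 (fully open). In form: [[[rx, ry, rz, x, y, z, claw], ...]]. A call has 1 to 20 rows; each row shifts and turns the commanded pose from where the row before left it, along the tool's axes as they then stand; what a row does not reach is not made up. A row lasts 1/8 s, in which the tool goes at most 62.5 mm and 10.7 degrees, less where a joint would pass 70% of its speed; a pose out of reach is approached as far as the arm can. A call with a gripper value outside its range is refused whole. The fingers move at their own pace and stop on an object; "newtons" is the grip in N (left out, the last holds). Time passes only in rows, so rows that do not move let the fingers close. It gives the time, the measured TCP pose, the force and the opening at its end, in the units of the state.
- read_state(): the state, without advancing time (a new reading comes with each control period).
- camera(name): name is "scene" or "side" or "wrist"; returns a dict with "frame" (480x640x3 uint8, red, green, blue), "vfov" (degrees; the focal length in pixels is half the picture's height over the tangent of half this angle, whatever the lens; pixels are square), "cx", "cy" (the principal point, pixels), "R" (3x3) and "t" (3): a world point X has camera coordinates R X + t. Camera axes: x right, y down, z forward; pixel columns grow to the right and rows downward; lengths in m; the calibration is good to about 2 mm. A picture is of the moment at which its call begins. There is no depth.
- close_job(): hands the job in, once; it reports no verdict.
The state is a dict: "time": time; "joint_positions": joint angles; "joint_vel": joint speeds; "joint_torque": joint torques, N m; "ee_pos": TCP position; "eef_rot": TCP orientation; "ft_force": force on the tool from outside, world axes, zero at the start; "torque": the same for the moment, N m; "width": finger opening in m.
Only numpy, scipy, OpenCV 4.12 (cv2) and the standard library are available. Lean on these libraries where they do the work, as an engineer would, in place of code of your own. Each camera call takes 0.05 s, during which the arm holds its last target.

### The job

Put the two spare bearings from the table into the two empty pockets of the blue carrier, leaving the bearings already in it where they are. Then pinch the yellow spring latch against the black grip to free the coupler, lift the full carrier level off the ball, and finish while still holding it still and level over its dock, at least 12 cm higher than it stood. Leave the castor, the tape measure and the wax tin alone.

Things in the scene. Friction and masses are not known exactly. Their poses are not given: they have to be found in the camera images.
- dock: Fixed plywood board 132 (x) x 256 (y) mm, top 20 mm above the table, with a steel rest strip 4 mm higher and an upright steel ball stud in its middle. Origin: under its centre, at table height. The ball (30 mm across, flat underside on a thin neck) reaches 63 mm above the table, inside the docked carrier's coupler.
- carrier: Blue plate 130 (x) x 232 (y) x 12 mm, about 0.4 kg, with 4 round pockets and a grey coupler (46x46 mm, top 47 mm above the plate's underside) over the dock's ball, 2 mm play. Origin: centre of the underside, 24 mm above the table when docked. Two upright grips stand on the coupler, 28 mm wide (y), free 55 to 104 mm above the underside: black fixed one on the +x side, yellow latch on the -x side.
- grip_fixed (a point): Middle of the outer (+x) face of the fixed black grip, 82 mm above the plate's underside, 25 mm from the carrier's centre.
- latch_tab (a point): Middle of the outer (-x) face of the yellow latch grip, 82 mm above the underside, 29 mm from the carrier's centre at rest. Outer faces are 54 mm apart, 44 mm with the latch pulled. Pinch both grips together along the carrier's x; only the yellow one moves, so when squeezed their middle lies 3 mm to +x of the carrier's centre. A jaw under the ball locks the carrier down until the latch is pulled.
- latch (a joint): Latch slide, m: 0 at rest (locked), grows to 0.010 as the yellow grip is pulled along the carrier's +x towards the black one, against a spring of 5 N rising to 10 N; the ball is free from about 0.006 on. It springs back when let go.
- pocket_1 (a point): Pocket at the carrier's -x, +y corner (35 mm and 85 mm from its centre along x and y): round, 50 mm wide, 4 mm deep. The point is where the middle of a seated bearing lies: 14 mm above the plate's underside, 6 mm above the pocket's floor. Two of the four pockets start empty.
- pocket_2 (a point): Pocket at the carrier's +x, +y corner (35 mm and 85 mm from its centre along x and y): round, 50 mm wide, 4 mm deep. The point is where the middle of a seated bearing lies: 14 mm above the plate's underside, 6 mm above the pocket's floor. Two of the four pockets start empty.
- pocket_3 (a point): Pocket at the carrier's -x, -y corner (35 mm and 85 mm from its centre along x and y): round, 50 mm wide, 4 mm deep. The point is where the middle of a seated bearing lies: 14 mm above the plate's underside, 6 mm above the pocket's floor. Two of the four pockets start empty.
- pocket_4 (a point): Pocket at the carrier's +x, -y corner (35 mm and 85 mm from its centre along x and y): round, 50 mm wide, 4 mm deep. The point is where the middle of a seated bearing lies: 14 mm above the plate's underside, 6 mm above the pocket's floor. Two of the four pockets start empty.
- bearing_a_mid (a point): Steel ball bearing lying flat, 42 mm across, 12 mm high, 70 g; point at its middle, half-way up, z along its axis. Starts seated in one of the pockets and stands 8 mm out of it.
- bearing_b_mid (a point): Steel ball bearing lying flat, 42 mm across, 12 mm high, 70 g; point at its middle, half-way up, z along its axis. Starts seated in one of the pockets and stands 8 mm out of it.
- bearing_c_mid (a point): Steel ball bearing lying flat, 42 mm across, 12 mm high, 70 g; point at its middle, half-way up, z along its axis. A spare, starts on the table to the left of the dock.
- bearing_d_mid (a point): Steel ball bearing lying flat, 42 mm across, 12 mm high, 70 g; point at its middle, half-way up, z along its axis. A spare, starts on the table to the left of the dock.
- castor: loose castor, red hub and black tyre on a plate, 55x75x84 mm; a bystander, origin at its underside. Leave alone.
- wax_tin: loose round red wax tin, 70 mm across, 25 mm high; a bystander, origin at its underside. Leave alone.
- tape_measure: loose yellow tape measure, 42x88x62 mm; a bystander, origin at its underside. Leave alone.
Not all that is in view belongs to the job. What is shaped like the part that bears bearing_d_mid but turquoise is not meant.

How it is judged:
On the way, in this order (a step that is already met when the one before it is completed fails the run):
1. both spare bearings lie flat in the empty pockets, the other two still in theirs, the carrier still docked (((distance between bearing_a_mid and pocket_1 below 0.006 m and angle between the z axis of bearing_a_mid and the z axis of carrier, either way round below 0.06 rad) or (distance between bearing_a_mid and pocket_2 below 0.006 m and angle between the z axis of bearing_a_mid and the z axis of carrier, either way round below 0.06 rad) or (distance between bearing_a_mid and pocket_3 below 0.006 m and angle between the z axis of bearing_a_mid and the z axis of carrier, either way round below 0.06 rad) or (distance between bearing_a_mid and pocket_4 below 0.006 m and angle between the z axis of bearing_a_mid and the z axis of carrier, either way round below 0.06 rad)) and ((distance between bearing_b_mid and pocket_1 below 0.006 m and angle between the z axis of bearing_b_mid and the z axis of carrier, either way round below 0.06 rad) or (distance between bearing_b_mid and pocket_2 below 0.006 m and angle between the z axis of bearing_b_mid and the z axis of carrier, either way round below 0.06 rad) or (distance between bearing_b_mid and pocket_3 below 0.006 m and angle between the z axis of bearing_b_mid and the z axis of carrier, either way round below 0.06 rad) or (distance between bearing_b_mid and pocket_4 below 0.006 m and angle between the z axis of bearing_b_mid and the z axis of carrier, either way round below 0.06 rad)) and ((distance between bearing_c_mid and pocket_1 below 0.006 m and angle between the z axis of bearing_c_mid and the z axis of carrier, either way round below 0.06 rad) or (distance between bearing_c_mid and pocket_2 below 0.006 m and angle between the z axis of bearing_c_mid and the z axis of carrier, either way round below 0.06 rad) or (distance between bearing_c_mid and pocket_3 below 0.006 m and angle between the z axis of bearing_c_mid and the z axis of carrier, either way round below 0.06 rad) or (distance between bearing_c_mid and pocket_4 below 0.006 m and angle between the z axis of bearing_c_mid and the z axis of carrier, either way round below 0.06 rad)) and ((distance between bearing_d_mid and pocket_1 below 0.006 m and angle between the z axis of bearing_d_mid and the z axis of carrier, either way round below 0.06 rad) or (distance between bearing_d_mid and pocket_2 below 0.006 m and angle between the z axis of bearing_d_mid and the z axis of carrier, either way round below 0.06 rad) or (distance between bearing_d_mid and pocket_3 below 0.006 m and angle between the z axis of bearing_d_mid and the z axis of carrier, either way round below 0.06 rad) or (distance between bearing_d_mid and pocket_4 below 0.006 m and angle between the z axis of bearing_d_mid and the z axis of carrier, either way round below 0.06 rad)) and distance of each of bearing_a_mid, bearing_b_mid from where it was at the start of the episode below 0.01 m and z of carrier in the frame of dock below 0.028 m and value of joint latch below 0.004 m), for 0.2 s.
2. the latch is pulled while the carrier still sits on the ball (value of joint latch above 0.006 m and z of carrier in the frame of dock below 0.032 m), for 0.1 s.
At the end, for the whole second after the job is handed in: Held still in the fingers, at least 110 mm higher than it stood, centre within 120 mm of the dock's seen from above, tilted under 0.2 rad, not touching the dock, all four bearings flat in the pockets (middle within 6 mm of the pocket's point) (((distance between bearing_a_mid and pocket_1 below 0.006 m and angle between the z axis of bearing_a_mid and the z axis of carrier, either way round below 0.06 rad) or (distance between bearing_a_mid and pocket_2 below 0.006 m and angle between the z axis of bearing_a_mid and the z axis of carrier, either way round below 0.06 rad) or (distance between bearing_a_mid and pocket_3 below 0.006 m and angle between the z axis of bearing_a_mid and the z axis of carrier, either way round below 0.06 rad) or (distance between bearing_a_mid and pocket_4 below 0.006 m and angle between the z axis of bearing_a_mid and the z axis of carrier, either way round below 0.06 rad)) and ((distance between bearing_b_mid and pocket_1 below 0.006 m and angle between the z axis of bearing_b_mid and the z axis of carrier, either way round below 0.06 rad) or (distance between bearing_b_mid and pocket_2 below 0.006 m and angle between the z axis of bearing_b_mid and the z axis of carrier, either way round below 0.06 rad) or (distance between bearing_b_mid and pocket_3 below 0.006 m and angle between the z axis of bearing_b_mid and the z axis of carrier, either way round below 0.06 rad) or (distance between bearing_b_mid and pocket_4 below 0.006 m and angle between the z axis of bearing_b_mid and the z axis of carrier, either way round below 0.06 rad)) and ((distance between bearing_c_mid and pocket_1 below 0.006 m and angle between the z axis of bearing_c_mid and the z axis of carrier, either way round below 0.06 rad) or (distance between bearing_c_mid and pocket_2 below 0.006 m and angle between the z axis of bearing_c_mid and the z axis of carrier, either way round below 0.06 rad) or (distance between bearing_c_mid and pocket_3 below 0.006 m and angle between the z axis of bearing_c_mid and the z axis of carrier, either way round below 0.06 rad) or (distance between bearing_c_mid and pocket_4 below 0.006 m and angle between the z axis of bearing_c_mid and the z axis of carrier, either way round below 0.06 rad)) and ((distance between bearing_d_mid and pocket_1 below 0.006 m and angle between the z axis of bearing_d_mid and the z axis of carrier, either way round below 0.06 rad) or (distance between bearing_d_mid and pocket_2 below 0.006 m and angle between the z axis of bearing_d_mid and the z axis of carrier, either way round below 0.06 rad) or (distance between bearing_d_mid and pocket_3 below 0.006 m and angle between the z axis of bearing_d_mid and the z axis of carrier, either way round below 0.06 rad) or (distance between bearing_d_mid and pocket_4 below 0.006 m and angle between the z axis of bearing_d_mid and the z axis of carrier, either way round below 0.06 rad)) and z of carrier in the frame of dock above 0.134 m and horizontal distance between carrier and dock below 0.12 m and angle between carrier's own z axis and vertical below 0.2 rad and contact force between the fingers and carrier above 3 N and contact force between carrier and dock below 0.2 N and linear speed of carrier below 0.03 m/s); the arm keeps its last pose, push and grip.
It fails at once if the castor is pushed more than 20 mm (distance of castor from where it was at the start of the episode above 0.02 m).
It fails at once if the wax tin is pushed more than 20 mm (distance of wax_tin from where it was at the start of the episode above 0.02 m).
It fails at once if the tape measure is pushed more than 20 mm (distance of tape_measure from where it was at the start of the episode above 0.02 m).
It also fails if it takes over 67 s, if anything falls off the work surface, if the arm or the gripper's body presses on something with over 40 N, if the wrist force passes 120 N, or if a joint passes its speed limit or range.

## Working session

There is one attempt and no reset: what is moved stays moved. The work goes in short steps, Python scripts to look and compute and a tool call to move; the robot and the scene stay as the last step left them, time stands still between calls to the robot, and variables do not carry over. Pictures are saved under pics/ and viewed, and the job is handed in when it is done.

Besides the shell and the picture viewer there is one more tool, called after "Call:" by a JSON object that holds its "name" and its "arguments", one argument or row to a line. arm_command: Moves the arm, as the interface text tells. Its arguments: {"type":"object","properties":{"commands":{"type":"array"},"newtons":{"type":"number"}},"required":["commands"]}

```bash
mkdir -p pics; ls; python3 - <<'E'
from bench import *
import cv2
print(read_state(), tips_ahead)
for n in ("scene","side","wrist"):
    c=camera(n); cv2.imwrite(f"pics/{n}0.png",c["frame"][:,:,::-1]); print(n,c["vfov"],c["cx"],c["cy"],c["R"],c["t"])
E
```

```text
pics
{'time': 0.0, 'joint_positions': array([-0.02260495,  0.33286221, -0.06471446,  1.46095747,  0.02159139,
        1.34989058, -0.08849567]), 'joint_vel': array([ 6.14517557e-05,  1.24200190e-03, -4.46802949e-04, -5.12992218e-04,
       -7.05007366e-04,  5.04890360e-04,  2.15270846e-04]), 'joint_torque': array([-1.20520472e-04, -6.23245955e+01,  2.44190963e-02, -3.89891267e+01,
       -6.13984605e-02,  3.97891912e-02,  1.87085252e-04]), 'ee_pos': array([6.24618587e-01, 8.92873563e-06, 2.29752288e-01]), 'eef_rot': array([ 9.99999747e-01,  2.11920682e-05, -7.10692191e-04,  2.67593937e-05]), 'ft_force': array([-0.68482871,  0.82853442, -0.16696644]), 'torque': array([ 0.0269457 ,  0.03234977, -0.03502717]), 'width': 0.08719511794439598} 0.008
scene 42.91579981025325 325.01855842116646 236.7884459299443 [[-0.4156997  -0.90910811  0.0267619 ]
 [-0.40128942  0.15692935 -0.90240788]
 [ 0.81618659 -0.38586996 -0.43005095]] [0.43043876 0.23917062 0.89543567]
side 53.17942894945701 311.40709785963685 241.3994277071927 [[ 0.99973222  0.01394013  0.01847071]
 [ 0.02288771 -0.47794472 -0.87809168]
 [-0.00341274  0.8782793  -0.47813579]] [-0.48204475  0.18272773  0.79868943]
wrist 67.44669265820318 319.73945309376364 233.7369577987318 [[ 9.99996755e-01 -5.75482351e-04 -2.48182729e-03]
 [ 1.66579847e-04 -9.57299838e-01  2.89096857e-01]
 [-2.54222300e-03 -2.89096332e-01 -9.57296635e-01]] [-0.62357613 -0.03563088  0.39209902]
```

View pics/scene0.png

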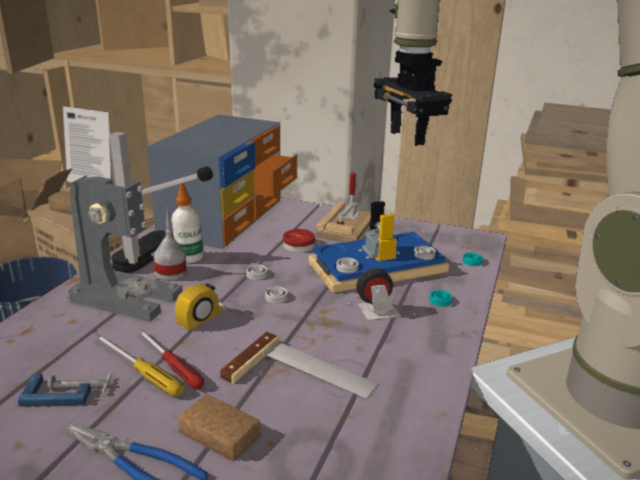

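View pics/side0.png

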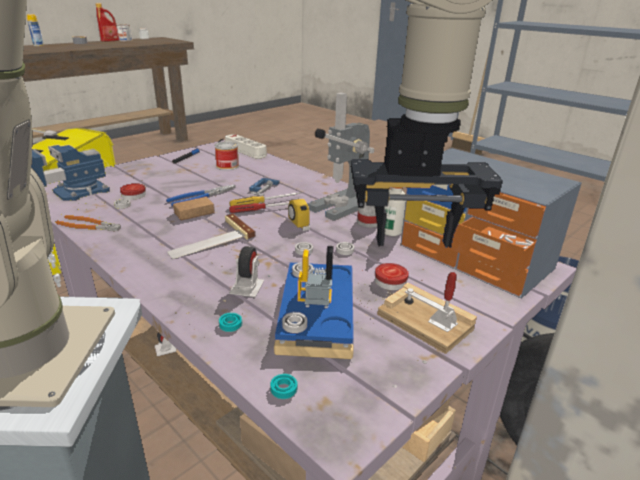

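View pics/wrist0.png

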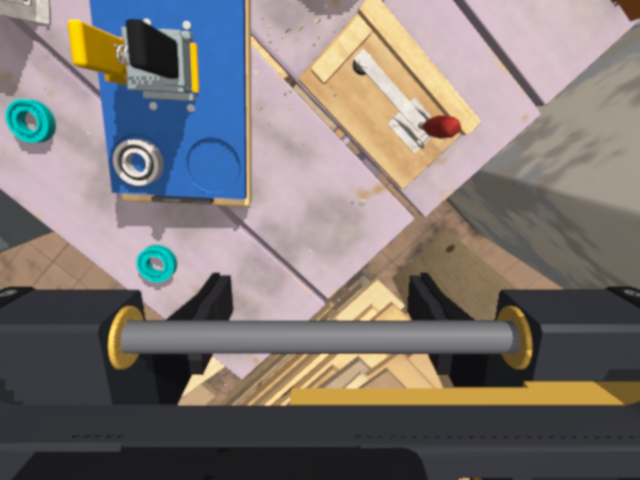

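```bash
cat > h.py <<'E'
import numpy as np, cv2
from bench import *
def ray(c,u,v):
    f=240/np.tan(np.radians(c["vfov"])/2)
    d=np.array([(u-c["cx"])/f,(v-c["cy"])/f,1.]); R=np.array(c["R"]);t=np.array(c["t"])
    return -R.T@t, R.T@d
def plane(c,u,v,z):
    o,d=ray(c,u,v); return o+d*(z-o[2])/d[2]
def proj(c,X):
    f=240/np.tan(np.radians(c["vfov"])/2); p=np.array(c["R"])@np.array(X)+np.array(c["t"])
    return f*p[0]/p[2]+c["cx"], f*p[1]/p[2]+c["cy"]
def tri(c1,p1,c2,p2):
    o1,d1=ray(c1,*p1);o2,d2=ray(c2,*p2)
    s=np.linalg.lstsq(np.stack([d1,-d2],1),o2-o1,rcond=None)[0]
    a=o1+s[0]*d1;b=o2+s[1]*d2
    return (a+b)/2,np.linalg.norm(a-b)
def save(n,im,box=None,k=1):
    if box: im=im[box[1]:box[3],box[0]:box[2]]
    cv2.imwrite("pics/%s.png"%n,cv2.resize(np.ascontiguousarray(im[:,:,::-1]),None,fx=k,fy=k,interpolation=cv2.INTER_CUBIC))
def snap(n):
    c=camera(n); return c
E
python3 - <<'E'
from h import *
s=camera("scene"); d=camera("side"); w=camera("wrist")
import pickle; pickle.dump((s,d,w),open("c0.pkl","wb"))
save("s1",s["frame"],(230,190,490,330),3)
save("d1",d["frame"],(200,210,400,410),3)
for n,u,v,z in (("c",257,270,.012),("d",277,293,.012),("p1",347,263,.044),("p2",424,251,.044)):
    print(n,plane(s,u,v,z))
for n,u,v,z in (("p",304,248,.012),("q",345,247,.012),("near",294,322,.044),("far",301,269,.044)): print(n,plane(d,u,v,z))
for n,u,v,z in (("near",138,160,.044),("pock",213,163,.036),("tq",30,121,.012)): print("w",n,plane(w,u,v,z))
E
```

```text
c [0.55086904 0.36868706 0.012     ]
d [0.4539598 0.3631908 0.012    ]
p1 [0.45805033 0.2191551  0.044     ]
p2 [0.44686744 0.05273017 0.044     ]
p [0.4600756  0.35064132 0.012     ]
q [0.55451616 0.35977287 0.012     ]
near [0.45142197 0.03830122 0.044     ]
far [0.45764736 0.20793158 0.044     ]
w near [0.45457609 0.04790525 0.044     ]
w pock [0.52194153 0.04432578 0.036     ]
w tq [0.33715736 0.08301234 0.012     ]
```

View pics/s1.png

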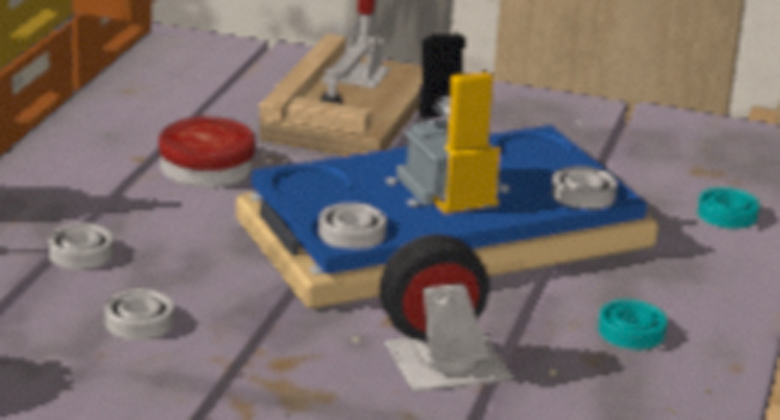

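View pics/d1.png

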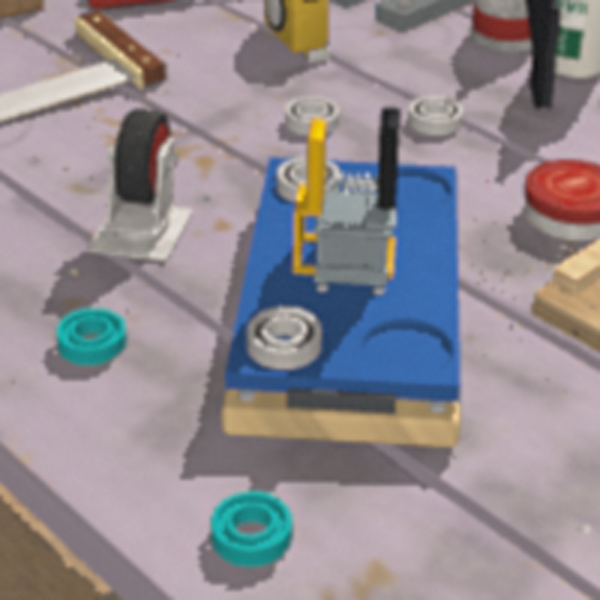

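Call:
{"name": "arm_command", "arguments": {
  "commands": [
    [[0, 0, 0, -0.045, -0.04, 0, 100], [0, 0, 0, -0.045, -0.04, 0, 100], [0, 0, 0, -0.045, -0.04, 0, 100], [0, 0, 0, 0, 0, 0, 100], [0, 0, 0, 0, 0, 0, 100]]
  ]
}}

```text
time: 0.92
ee_pos: [0.4903, 0.1196, 0.2308]
eef_rot: [1.0, -0.0, 0.0, 0.0]
ft_force: [0.2, -0.4, -0.3]
width: 0.0867
```

```bash
python3 - <<'E'
from h import *
import pickle
w=camera("wrist"); pickle.dump(w,open("w1.pkl","wb")); print(read_state()["ee_pos"],w["R"],w["t"])
save("w1",w["frame"])
E
```

```text
[0.49063308 0.11913717 0.23062528] [[ 9.99999684e-01 -7.00253758e-04 -3.76156066e-04]
 [-5.61507090e-04 -9.57248154e-01  2.89267447e-01]
 [-5.62635316e-04 -2.89267144e-01 -9.57248245e-01]] [-0.48963092  0.07893414  0.42632749]
```

View pics/w1.png

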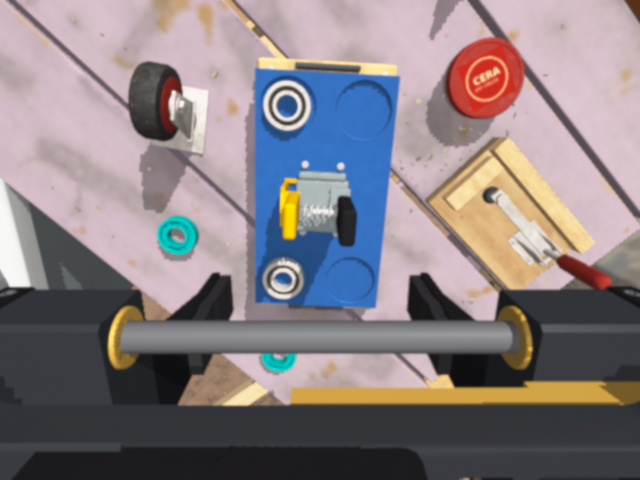

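Call:
{"name": "arm_command", "arguments": {
  "commands": [
    [[0, 0, 0, 0.004, -0.05, 0, 100], [0, 0, 0, 0.004, -0.05, 0, 100], [0, 0, 0, 0.004, -0.05, 0, 100], [0, 0, 0, 0.004, -0.05, 0, 100], [0, 0, 0, 0, 0, 0, 100], [0, 0, 0, 0, 0, 0, 100]]
  ]
}}

```text
time: 1.72
ee_pos: [0.5071, 0.3186, 0.2299]
eef_rot: [1.0, -0.001, -0.0, 0.001]
ft_force: [0.4, -0.5, -1.0]
width: 0.0868
```

```bash
python3 - <<'E'
from h import *
import pickle
w=camera("wrist"); pickle.dump(w,open("w2.pkl","wb")); print(read_state()["ee_pos"])
save("w2",w["frame"])
E
```

```text
[0.50712715 0.31816852 0.23016828]
```

View pics/w2.png

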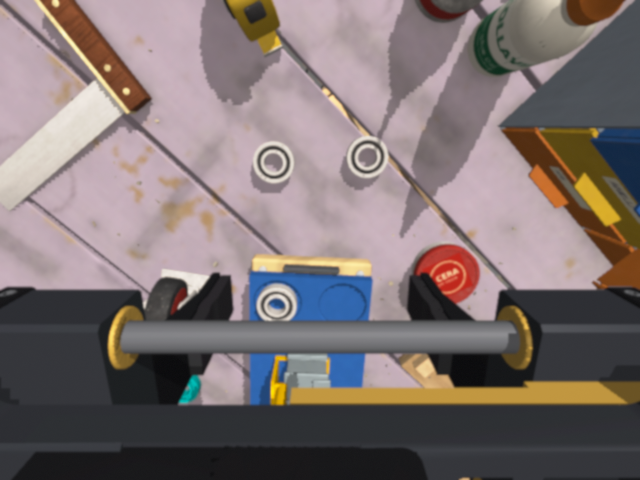

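```bash
python3 - <<'E'
from h import *
import pickle
w1=pickle.load(open("w1.pkl","rb"));w2=pickle.load(open("w2.pkl","rb"))
def circ(w,u,v,z,r=32,dia=True):
    im=w["frame"][v-r:v+r,u-r:u+r]; hsv=cv2.cvtColor(im,cv2.COLOR_RGB2HSV)
    m=((hsv[:,:,1]<35)&(hsv[:,:,2]>150)).astype(np.uint8)
    cs,_=cv2.findContours(m,cv2.RETR_EXTERNAL,cv2.CHAIN_APPROX_NONE)
    c=max(cs,key=cv2.contourArea); e=cv2.fitEllipse(cv2.convexHull(c)); p=(e[0][0]+u-r,e[0][1]+v-r)
    P=plane(w,*p,z); 
    h=cv2.convexHull(c)[:,0,:]; Q=np.array([plane(w,a+u-r,b+v-r,z)[:2] for a,b in h]); 
    (cc,rr)=cv2.minEnclosingCircle((Q*1000).astype(np.float32))
    print(np.round(p,1),np.round(P,4),"encl",np.round(cc,1),round(2*rr,1)); return P
print("spares");circ(w2,273,162,.012);circ(w2,367,157,.012)
print("seated");circ(w1,287,105,.044);circ(w1,283,280,.044,26); circ(w2,277,303,.044,24)
hsv=cv2.cvtColor(w1["frame"],cv2.COLOR_RGB2HSV)
m=((hsv[:,:,0]>95)&(hsv[:,:,0]<125)&(hsv[:,:,1]>130)&(hsv[:,:,2]>50)).astype(np.uint8)
m[:, :240]=0;m[:,420:]=0;m[:60]=0; m[312:]=0
cs,_=cv2.findContours(m,cv2.RETR_EXTERNAL,cv2.CHAIN_APPROX_NONE);c=max(cs,key=cv2.contourArea)
q=cv2.approxPolyDP(cv2.convexHull(c),6,True)[:,0,:]
for a,b in q: print("corner",a,b,np.round(plane(w1,a,b,.036),4))
Q=np.array([plane(w1,a,b,.036)[:2]*1000 for a,b in c[:,0,:]],np.float32); print(cv2.minAreaRect(Q))
# pockets
save("w1b",w1["frame"],(240,50,420,320),2.2)
for u,v in ((363,110),(350,280)): print(plane(w1,u,v,.036))
E
```

```text
sparesTraceback (most recent call last):
  File "<stdin>", line 13, in <module>
  File "<stdin>", line 8, in circ
cv2.error: OpenCV(4.12.0) /io/opencv/modules/imgproc/src/shapedescr.cpp:361: error: (-201:Incorrect size of input array) There should be at least 5 points to fit the ellipse in function 'fitEllipseNoDirect'
```

```bash
cat > m.py <<'E'
from h import *
def circ(w,u,v,z,r=32,bg="table"):
    im=w["frame"][v-r:v+r,u-r:u+r]; hsv=cv2.cvtColor(im,cv2.COLOR_RGB2HSV).astype(int)
    m=((hsv[:,:,1]<22)&(hsv[:,:,2]>110)) if bg=="table" else ((hsv[:,:,1]<80)&(hsv[:,:,2]>90))
    yy,xx=np.mgrid[-r:r,-r:r]; m=(m&(xx**2+yy**2<r*r)).astype(np.uint8)
    cs,_=cv2.findContours(m,cv2.RETR_EXTERNAL,cv2.CHAIN_APPROX_NONE)
    c=max(cs,key=lambda c:cv2.contourArea(cv2.convexHull(c))); h=cv2.convexHull(c)
    Q=np.array([plane(w,a+u-r,b+v-r,z)[:2]*1000 for a,b in h[:,0,:]],np.float32)
    e=cv2.fitEllipse(Q); cc,rr=cv2.minEnclosingCircle(Q)
    print("ell",np.round(e[0],1),np.round(e[1],1),"encl",np.round(cc,1),round(2*rr,1)); return e
E
python3 - <<'E'
from m import *
import pickle
w1=pickle.load(open("w1.pkl","rb"));w2=pickle.load(open("w2.pkl","rb"))
f=cv2.cvtColor(w2["frame"],cv2.COLOR_RGB2HSV); print(f[162,250:298].tolist())
print("spares");circ(w2,273,162,.012);circ(w2,367,157,.012)
print("seated");circ(w1,287,105,.044,bg=1);circ(w1,283,280,.044,26,1)
hsv=cv2.cvtColor(w1["frame"],cv2.COLOR_RGB2HSV)
m=((hsv[:,:,0]>95)&(hsv[:,:,0]<125)&(hsv[:,:,1]>130)&(hsv[:,:,2]>50)).astype(np.uint8)
m[:, :240]=0;m[:,420:]=0;m[:60]=0; m[312:]=0
cs,_=cv2.findContours(m,cv2.RETR_EXTERNAL,cv2.CHAIN_APPROX_NONE);c=max(cs,key=cv2.contourArea)
q=cv2.approxPolyDP(cv2.convexHull(c),6,True)[:,0,:]
for a,b in q: print("corner",a,b,np.round(plane(w1,a,b,.036),4))
Q=np.array([plane(w1,a,b,.036)[:2]*1000 for a,b in c[:,0,:]],np.float32); print(cv2.minAreaRect(Q))
save("w1b",w1["frame"],(240,50,420,320),2.2)
save("w2b",w2["frame"],(230,120,410,200),4)
for u,v in ((363,110),(350,280)): print(plane(w1,u,v,.036))
E
```

```text
[[167, 29, 201], [167, 27, 195], [175, 22, 194], [10, 22, 210], [18, 21, 223], [16, 22, 221], [15, 24, 191], [16, 24, 139], [15, 22, 92], [13, 25, 91], [14, 23, 142], [16, 24, 199], [15, 23, 218], [14, 25, 197], [12, 25, 155], [0, 18, 128], [171, 26, 128], [168, 25, 131], [171, 27, 133], [171, 25, 132], [171, 25, 131], [171, 25, 131], [171, 25, 131], [171, 25, 130], [173, 25, 130], [171, 26, 129], [171, 26, 128], [170, 24, 127], [171, 26, 127], [173, 26, 127], [173, 26, 127], [175, 23, 132], [6, 22, 164], [14, 24, 211], [19, 19, 226], [16, 25, 214], [16, 24, 160], [16, 28, 102], [15, 26, 79], [16, 24, 119], [16, 24, 181], [16, 22, 219], [18, 19, 224], [13, 23, 209], [9, 24, 181], [0, 23, 167], [175, 26, 168], [176, 24, 169]]
spares
ell [453.4 364.9] [29.5 39. ] encl [454.  364.3] 40.2
ell [562.8 343.5] [46.7 91.6] encl [549.2 380.5] 24.4
seated
ell [460.1 215.2] [43.  43.4] encl [460.  215.2] 43.5
ell [451.8  47. ] [42.9 47.7] encl [451.5  47.3] 47.5
corner 256 69 [0.433  0.2464 0.036 ]
corner 398 77 [0.5599 0.2397 0.036 ]
corner 374 306 [0.5482 0.0115 0.036 ]
corner 256 300 [0.4212 0.0187 0.036 ]
((490.3287353515625, 127.87825012207031), (231.81248474121094, 128.83543395996094), 86.89573669433594)
[0.52953541 0.2117787  0.036     ]
[0.52160668 0.04203251 0.036     ]
```

View pics/w1b.png

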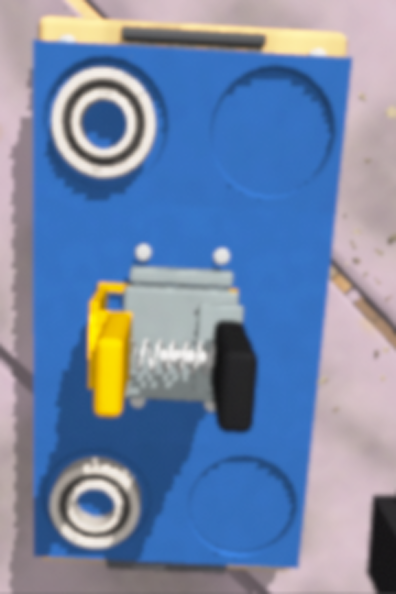

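View pics/w2b.png

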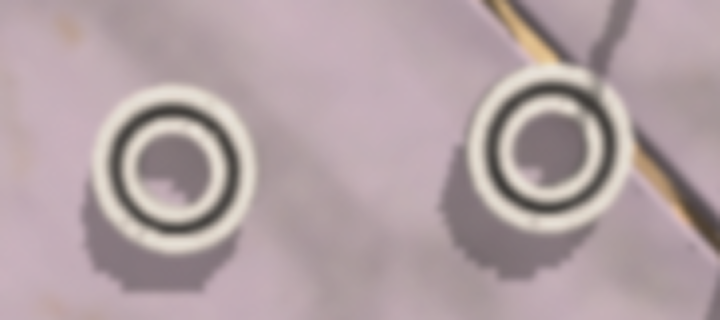

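```bash
python3 - <<'E'
from h import *
import pickle
w2=pickle.load(open("w2.pkl","rb")); s,d,w0=pickle.load(open("c0.pkl","rb"))
for u,v in ((273.5,162.2),(367.7,157)): 
    P=plane(w2,u,v,.012); print(P, proj(s,P),proj(d,P))
E
```

```text
[0.45910927 0.36124496 0.012     ] (np.float64(277.00972800561834), np.float64(291.46601790609066)) (np.float64(303.7083571437922), np.float64(245.74312962367708))
[0.55498961 0.36622013 0.012     ] (np.float64(257.5133281885634), np.float64(268.84409302663045)) (np.float64(345.0717879182206), np.float64(245.64832882898068))
```

Call:
{"name": "arm_command", "arguments": {
  "commands": [
    [[0, 0, 0.054, 0, 0, 0, 80], [0, 0, 0, -0.025, -0.02, 0.02, 80], [0, 0, 0, -0.0252, -0.0203, 0.045, 80], [0, 0, 0, 0, 0, 0.05, 80], [0, 0, 0, 0, 0, 0.05, 80], [0, 0, 0, 0, 0, 0, 80], [0, 0, 0, 0, 0, 0, 80]]
  ]
}}

```text
time: 2.65
ee_pos: [0.4595, 0.3629, 0.0677]
eef_rot: [1.0, -0.028, 0.001, -0.001]
ft_force: [0.7, -0.2, 1.1]
width: 0.0698
```

```bash
python3 - <<'E'
from h import *
s=camera("scene");w=camera("side");v=camera("wrist")
st=read_state();print(st["ee_pos"],st["eef_rot"])
save("a1",np.vstack([np.hstack([s["frame"][200:350,180:380],w["frame"][150:300,210:410]]),v["frame"][180:400:1,120:520]]),None,1.5)
E
```

```text
[0.45943168 0.36363372 0.06799879] [ 0.9996245  -0.02733648  0.00149303 -0.00115805]
```

View pics/a1.png

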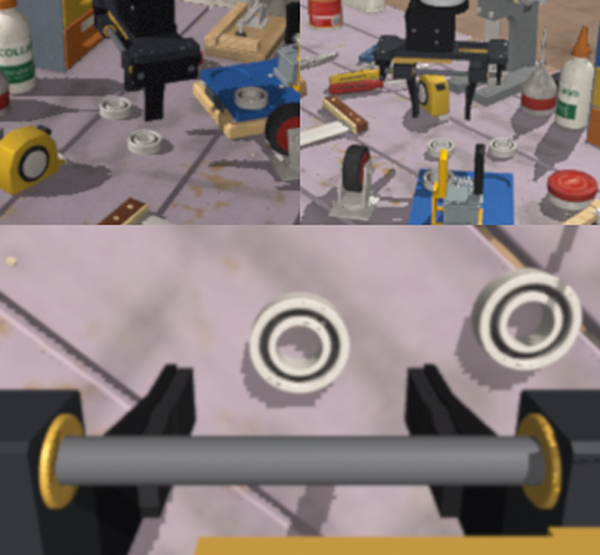

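```bash
python3 - <<'E'
from h import *
v=camera("wrist");st=read_state();print(st["ee_pos"])
print(plane(v,319.5,258,.012),plane(v,(527/1.5+120),(321-225)/1.5+180,.012))
E
```

```text
[0.45917284 0.36357176 0.06763512]
[0.45888576 0.3633484  0.012     ] [0.55289988 0.36730124 0.012     ]
```

Call:
{"name": "arm_command", "arguments": {
  "commands": [
    [[0, 0, 0, 0, 0.0005, 0.03, 80], [0, 0, 0, 0, 0, 0.025, 80], [0, 0, 0, 0, 0, 0, 80], [0, 0, 0, 0, 0, 0, 80]]
  ]
}}

```text
time: 3.35
ee_pos: [0.4585, 0.3628, 0.0117]
eef_rot: [1.0, -0.027, 0.001, -0.0]
ft_force: [0.4, -0.9, 0.0]
width: 0.0699
```

Call:
{"name": "arm_command", "arguments": {
  "commands": [
    [[0, 0, 0, 0, 0, -0.001, 80], [0, 0, 0, 0, 0, 0, 30], [0, 0, 0, 0, 0, 0, 30], [0, 0, 0, 0, 0, 0, 30], [0, 0, 0, 0, 0, 0, 30], [0, 0, 0, 0, 0, 0, 30]]
  ],
  "newtons": 20
}}

```text
time: 4.1
ee_pos: [0.4581, 0.3625, 0.0116]
eef_rot: [1.0, -0.027, 0.0, -0.0]
ft_force: [1.4, -0.7, -0.1]
width: 0.0406
```

Call:
{"name": "arm_command", "arguments": {
  "commands": [
    [[0, 0, 0, 0, 0, -0.02, 30], [0, 0, 0, 0, 0, -0.045, 30], [0, 0, 0, 0, 0, -0.045, 30], [0, 0, 0, 0, 0, 0, 30]]
  ]
}}

```text
time: 4.6
ee_pos: [0.4599, 0.3643, 0.1269]
eef_rot: [1.0, -0.027, 0.003, -0.003]
ft_force: [0.3, 0.4, -1.2]
width: 0.0401
```

```bash
python3 - <<'E'
from h import *
v=camera("wrist");st=read_state();print(st["ee_pos"],st["width"])
save("b1",v["frame"],(120,180,520,400),1.8)
E
```

```text
[0.45892151 0.36332803 0.12441777] 0.04048879571464022
```

View pics/b1.png

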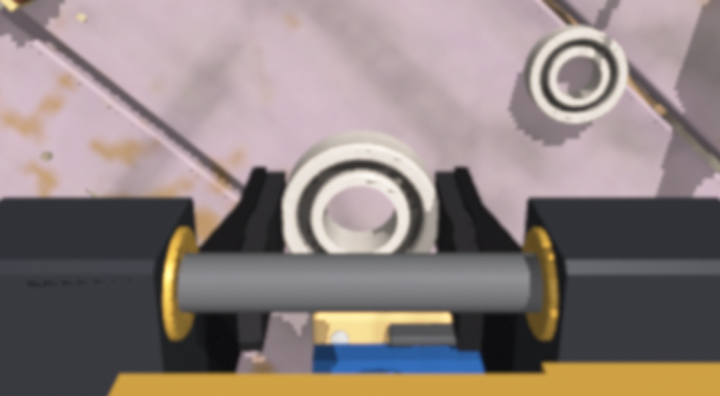

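Call:
{"name": "arm_command", "arguments": {
  "commands": [
    [[0, 0, 0, 0.0198, 0.037, 0, 30], [0, 0, 0, 0.0198, 0.037, 0, 30], [0, 0, 0, 0.0198, 0.037, 0, 30], [0, 0, 0, 0.0197, 0.037, 0, 30], [0, 0, 0, 0, 0, 0, 30], [0, 0, 0, 0, 0, 0, 30]]
  ]
}}

```text
time: 5.4
ee_pos: [0.5283, 0.2109, 0.1211]
eef_rot: [1.0, -0.027, -0.001, -0.0]
ft_force: [0.1, -0.1, 0.2]
width: 0.0404
```

```bash
python3 - <<'E'
from h import *
v=camera("wrist");st=read_state();print(st["ee_pos"],st["width"],st["eef_rot"])
save("b2",v["frame"],(120,140,520,420),1.9)
z=st["ee_pos"][2]-.0005
print(proj(v,[.530,.2115,.036]),proj(v,[.4601,.2152,.044]),plane(v,320,300.6,z))
E
```

```text
[0.52815408 0.21155097 0.12119572] 0.04010878699904306 [ 9.99655545e-01 -2.62392369e-02 -5.20933859e-04 -1.52870139e-04]
(np.float64(323.0835647753375), np.float64(241.82470548162001)) (np.float64(220.12747580810122), np.float64(245.5372200918693)) [0.52789257 0.20984511 0.12069572]
```

View pics/b2.png

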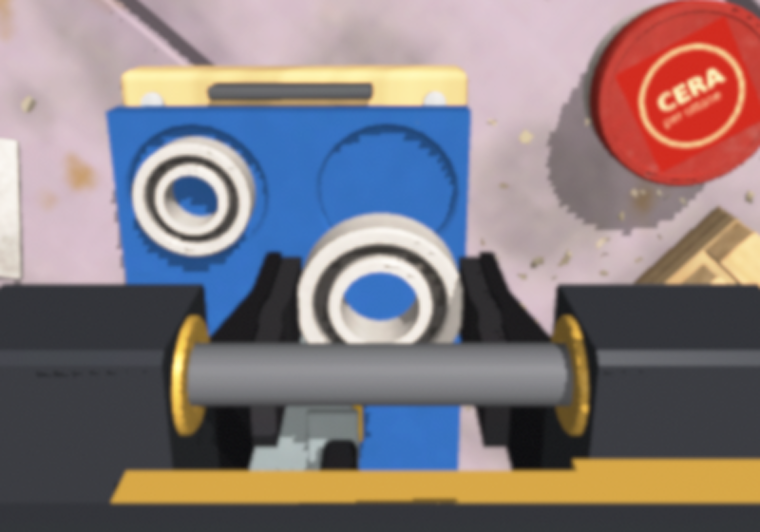

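Call:
{"name": "arm_command", "arguments": {
  "commands": [
    [[0, 0, 0, 0.0025, -0.002, 0, 30], [0, 0, 0, 0, 0, 0.04, 30], [0, 0, 0, 0, 0, 0.02, 30], [0, 0, 0, 0, 0, 0, 30], [0, 0, 0, 0, 0, 0, 30]]
  ]
}}

```text
time: 6.08
ee_pos: [0.5321, 0.2131, 0.0626]
eef_rot: [1.0, -0.027, 0.001, -0.0]
ft_force: [0.9, 0.8, 0.4]
width: 0.0405
```

```bash
python3 - <<'E'
from h import *
v=camera("wrist");s=camera("scene");d=camera("side");st=read_state();print(st["ee_pos"],st["width"],st["eef_rot"])
save("b3",np.vstack([v["frame"][200:380,160:480],np.hstack([s["frame"][200:300,300:460],d["frame"][240:340,260:420]])]),None,2)
E
```

```text
[0.53225148 0.21272917 0.06269306] 0.040577505949896966 [ 9.99638208e-01 -2.68816011e-02  8.35774081e-04 -3.67027681e-04]
```

View pics/b3.png

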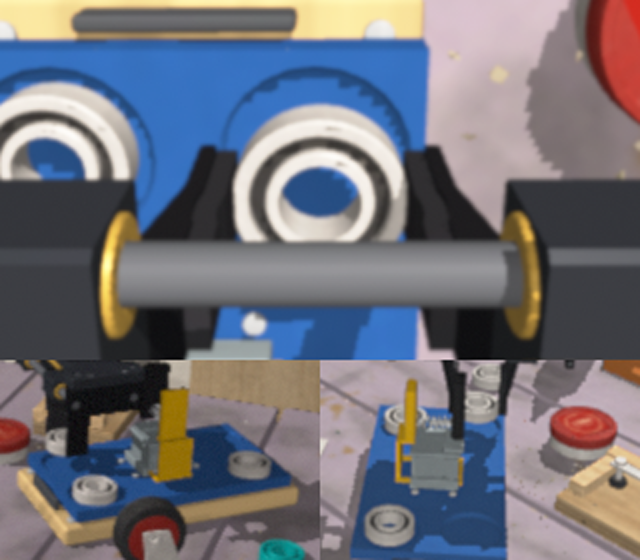

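```bash
python3 - <<'E'
from h import *
v=camera("wrist");st=read_state();z=st["ee_pos"][2]
print(st["ee_pos"])
print("pocket top",plane(v,320,233.5,.036),"L",plane(v,272.5,266,.036),"R",plane(v,365,266,.036))
print("brg",plane(v,320.3,297,z), "brg top edge", plane(v,320.5,258.5,z),"L",plane(v,277,297,z),"R",plane(v,362.5,297,z))
E
```

```text
[0.5322052  0.21258946 0.0625714 ]
pocket top [0.53327871 0.23706822 0.036     ] L [0.50665111 0.22015523 0.036     ] R [0.55657309 0.21742512 0.036     ]
brg [0.53211832 0.21366217 0.0625714 ] brg top edge [0.53325927 0.23308351 0.0625714 ] L [0.5116338  0.21478353 0.0625714 ] R [0.55208524 0.21256913 0.0625714 ]
```

Call:
{"name": "arm_command", "arguments": {
  "commands": [
    [[0, 0, 0, -0.0005, 0, 0.01, 30], [0, 0, 0, 0, 0, 0.007, 30], [0, 0, 0, 0, 0, 0, 30], [0, 0, 0, 0, 0, 0, 30]]
  ]
}}

```text
time: 6.78
ee_pos: [0.5309, 0.2122, 0.0444]
eef_rot: [1.0, -0.027, -0.0, 0.0]
ft_force: [-1.6, -1.3, 4.6]
width: 0.0406
```

Call:
{"name": "arm_command", "arguments": {
  "commands": [
    [[0, 0, 0, 0, 0, -0.0005, 60], [0, 0, 0, 0, 0, 0, 60], [0, 0, 0, 0, 0, 0, 60], [0, 0, 0, 0, 0, -0.02, 60], [0, 0, 0, 0, 0, -0.06, 60], [0, 0, 0, 0, 0, 0, 60]]
  ]
}}

```text
time: 7.52
ee_pos: [0.5338, 0.2136, 0.1298]
eef_rot: [1.0, -0.027, 0.004, -0.002]
ft_force: [-0.1, 0.1, -0.6]
width: 0.0525
```

```bash
python3 - <<'E'
from h import *
v=camera("wrist");st=read_state();print(st["ee_pos"],st["width"],st["eef_rot"])
save("b4",v["frame"],(120,140,520,420),1.9)
E
```

```text
[0.53247279 0.21291552 0.12722372] 0.052369168805841866 [ 9.99631773e-01 -2.70407212e-02  2.08136844e-03 -8.86031314e-04]
```

View pics/b4.png

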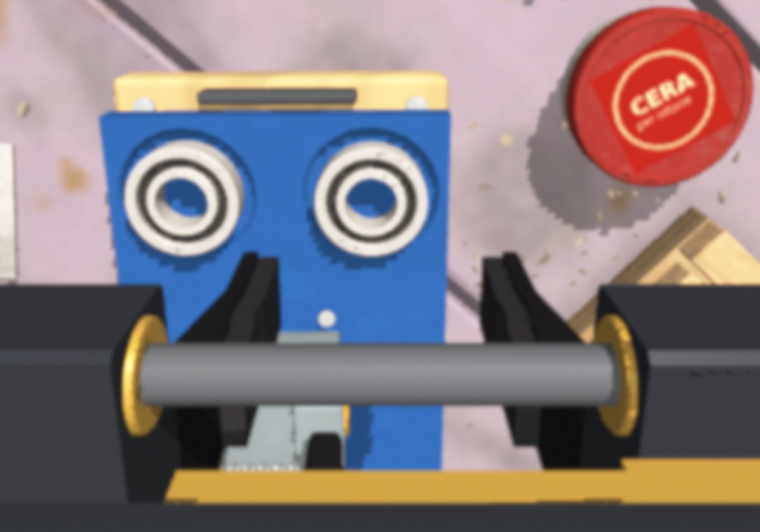

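```bash
python3 - <<'E'
from h import *
import pickle
s,d,w0=pickle.load(open("c0.pkl","rb")); w2=pickle.load(open("w2.pkl","rb"))
print("box base scene",plane(s,217,245,0))
print("glue base", plane(s,187,262,0))
print("box corner tri", tri(s,(219,183),w2,(503,128)))
save("d2",d["frame"],(300,130,600,330),2.6)
save("s2",s["frame"],(130,100,330,320),2.6)
E
```

```text
box base scene [0.71030876 0.40530657 0.        ]
glue base [0.65668789 0.48278395 0.        ]
box corner tri (array([0.61310404, 0.40706694, 0.17526324]), np.float64(0.024147793331684653))
```

View pics/s2.png

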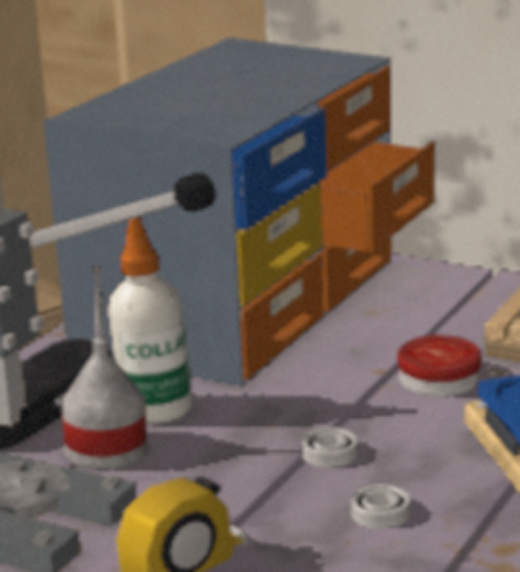

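```bash
python3 - <<'E'
from h import *
import pickle
s,d,w0=pickle.load(open("c0.pkl","rb")); w2=pickle.load(open("w2.pkl","rb"))
print(plane(s,222.7,247,0),plane(s,254,220,0), plane(s,280,198,0))
for z in (.05,.1,.15,.2): print(z,plane(w2,503,128,z),plane(w2,532,168,z),plane(w2,560,195,z))
for z in (.13,.15,.17,.2): X=plane(w2,503,128,z); print(z,X,proj(s,X),proj(d,X))
E
```

```text
[0.69647994 0.39662497 0.        ] [0.80781977 0.28875088 0.        ] [0.9162249  0.18209012 0.        ]
0.05 [0.6696567  0.39449432 0.05      ] [0.70140341 0.35914641 0.05      ] [0.73190062 0.33397133 0.05      ]
0.1 [0.64531657 0.3949691  0.1       ] [0.67231191 0.36491154 0.1       ] [0.69824475 0.34350429 0.1       ]
0.15 [0.62097645 0.39544388 0.15      ] [0.64322041 0.37067667 0.15      ] [0.66458889 0.35303725 0.15      ]
0.2 [0.59663632 0.39591866 0.2       ] [0.61412891 0.37644179 0.2       ] [0.63093302 0.3625702  0.2       ]
0.13 [0.6307125  0.39525397 0.13      ] (np.float64(229.70628291549252), np.float64(201.62323173772003)) (np.float64(380.75011463063396), np.float64(194.45037518591934))
0.15 [0.62097645 0.39544388 0.15      ] (np.float64(230.6415577735014), np.float64(193.86000337858601)) (np.float64(377.16912469428695), np.float64(186.04626228359865))
0.17 [0.6112404 0.3956338 0.17     ] (np.float64(231.60343817549438), np.float64(185.87593628760882)) (np.float64(373.52504142815064), np.float64(177.49407762560207))
0.2 [0.59663632 0.39591866 0.2       ] (np.float64(233.0986816984137), np.float64(173.46470035889797)) (np.float64(367.9369201247517), np.float64(164.37949110611714))
```

View pics/d2.png

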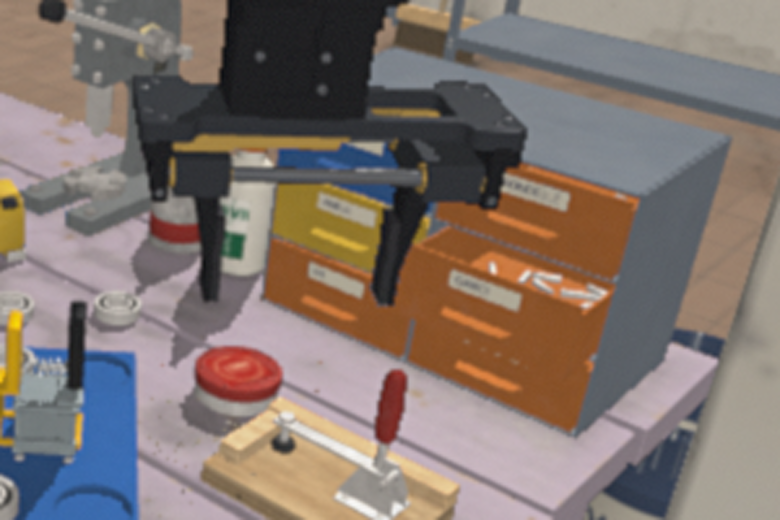

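Call:
{"name": "arm_command", "arguments": {
  "commands": [
    [[0, 0, 0, 0.0034, -0.0388, 0, 80], [0, 0, 0, 0.0034, -0.0388, 0, 80], [0, 0, 0, 0.0034, -0.0388, 0, 80], [0, 0, 0, 0.0034, -0.0388, 0.01, 80], [0, 0, 0, 0, 0, 0.045, 80], [0, 0, 0, 0, 0, 0, 80], [0, 0, 0, 0, 0, 0, 80]]
  ]
}}

```text
time: 8.45
ee_pos: [0.5536, 0.366, 0.0708]
eef_rot: [1.0, -0.027, 0.0, 0.0]
ft_force: [0.9, -0.4, 0.3]
width: 0.0694
```

```bash
python3 - <<'E'
from h import *
v=camera("wrist");st=read_state();print(st["ee_pos"],st["width"],st["eef_rot"])
save("c1",v["frame"],(120,140,520,420),1.9)
hsv=cv2.cvtColor(v["frame"],cv2.COLOR_RGB2GRAY)
import pickle; pickle.dump(v,open("c1.pkl","wb"))
E
```

```text
[0.55402054 0.36637312 0.07167244] 0.06951415673169971 [ 9.99622758e-01 -2.74491614e-02  8.38508312e-04 -4.26958709e-04]
```

View pics/c1.png

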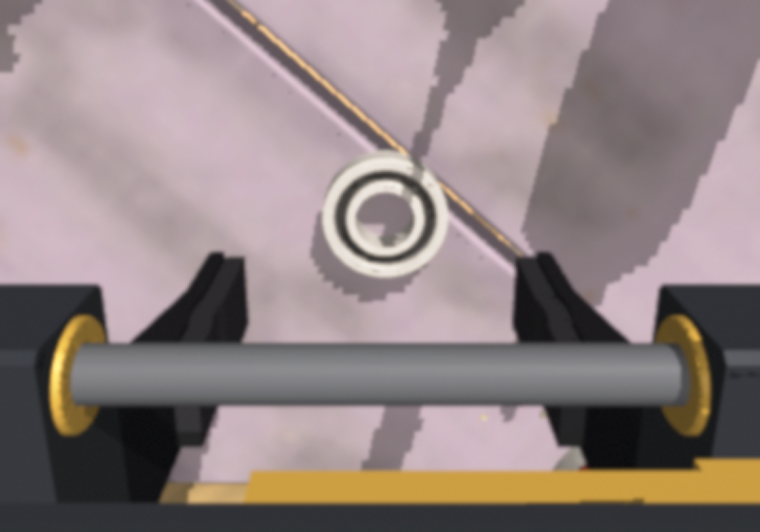

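```bash
python3 - <<'E'
from h import *
import pickle
v=pickle.load(open("c1.pkl","rb"))
print(plane(v,386/1.9+120,216/1.9+140,.012))
E
```

```text
[0.55523746 0.36735143 0.012     ]
```

Call:
{"name": "arm_command", "arguments": {
  "commands": [
    [[0, 0, 0, 0.001, -0.001, 0.033, 80], [0, 0, 0, 0, 0, 0.0245, 80], [0, 0, 0, 0, 0, 0, 80], [0, 0, 0, 0, 0, 0, 80]]
  ]
}}

```text
time: 9.0
ee_pos: [0.5553, 0.368, 0.0148]
eef_rot: [1.0, -0.027, 0.001, -0.001]
ft_force: [0.4, 0.2, -0.4]
width: 0.0692
```

Call:
{"name": "arm_command", "arguments": {
  "commands": [
    [[0, 0, 0, 0, 0, 0.0015, 80], [0, 0, 0, 0, 0, 0, 80], [0, 0, 0, 0, 0, 0, 30], [0, 0, 0, 0, 0, 0, 30], [0, 0, 0, 0, 0, 0, 30], [0, 0, 0, 0, 0, 0, 30], [0, 0, 0, 0, 0, 0, 30]]
  ],
  "newtons": 20
}}

```text
time: 9.88
ee_pos: [0.5542, 0.3675, 0.0111]
eef_rot: [1.0, -0.027, 0.0, 0.0]
ft_force: [0.6, -0.1, -0.7]
width: 0.0405
```

Call:
{"name": "arm_command", "arguments": {
  "commands": [
    [[0, 0, 0, 0, 0, -0.03, 30], [0, 0, 0, 0, 0, -0.05, 30], [0, 0, 0, 0, 0, -0.05, 30], [0, 0, 0, -0.0023, 0.0467, -0.03, 30], [0, 0, 0, -0.0023, 0.0467, 0, 30], [0, 0, 0, -0.0023, 0.0467, 0, 30], [0, 0, 0, -0.0023, 0.0467, 0, 30], [0, 0, 0, -0.0023, 0.0467, 0, 30], [0, 0, 0, -0.0023, 0.0467, 0, 30], [0, 0, 0, -0.0021, 0.0466, 0, 30], [0, 0, 0, 0, 0, 0, 30], [0, 0, 0, 0, 0, 0, 30]]
  ]
}}

```text
time: 11.38
ee_pos: [0.5206, 0.0426, 0.1712]
eef_rot: [1.0, -0.027, 0.0, -0.0]
ft_force: [0.3, 0.1, -0.5]
width: 0.0404
```

```bash
python3 - <<'E'
from h import *
v=camera("wrist");st=read_state();print(st["ee_pos"],st["width"],st["eef_rot"])
save("c2",v["frame"],(120,140,520,420),1.9)
E
```

```text
[0.52065351 0.04320757 0.17112005] 0.04025924462413433 [ 9.99653466e-01 -2.63223518e-02  8.46311547e-05 -2.74640836e-04]
```

View pics/c2.png

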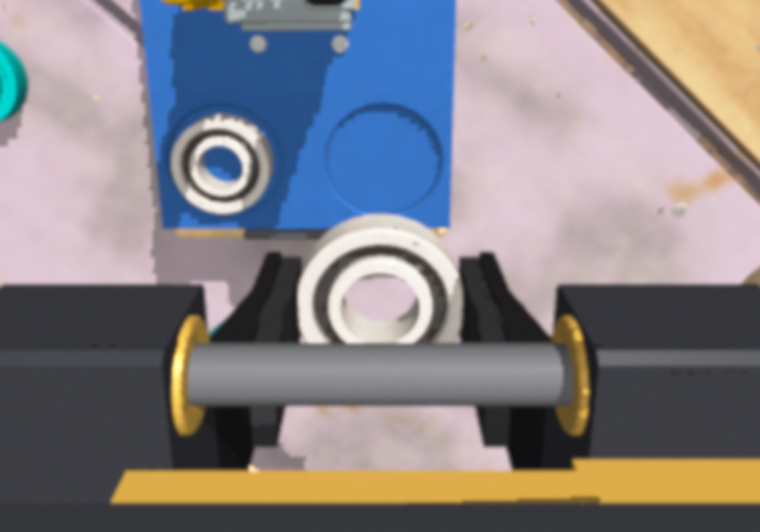

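```bash
python3 - <<'E'
from h import *
v=camera("wrist");st=read_state();z=st["ee_pos"][2]+.001
print(st["ee_pos"],"pocket",plane(v,321.8,223.2,.036),"brg",plane(v,381/1.9+120,302/1.9+140,z), "top", plane(v,320,213/1.9+140,.036))
print(plane(v,320,140+216/1.9,z))
E
```

```text
[0.52064064 0.04339935 0.17104094] pocket [0.52175113 0.04383992 0.036     ] brg [0.52054126 0.04364369 0.17204094] top [0.51889844 0.01840317 0.036     ]
[0.52149496 0.0662838  0.17204094]
```

Call:
{"name": "arm_command", "arguments": {
  "commands": [
    [[0, 0, 0, 0.001, 0, 0.03, 30], [0, 0, 0, 0, 0, 0.05, 30], [0, 0, 0, 0, 0, 0.028, 30], [0, 0, 0, 0, 0, 0, 30], [0, 0, 0, 0, 0, 0, 30]]
  ]
}}

```text
time: 12.1
ee_pos: [0.5225, 0.0427, 0.0643]
eef_rot: [1.0, -0.027, 0.001, -0.0]
ft_force: [-1.2, -0.7, -0.7]
width: 0.0405
```

```bash
python3 - <<'E'
from h import *
v=camera("wrist");st=read_state();print(st["ee_pos"],st["width"],st["eef_rot"])
save("c3",v["frame"],(160,200,480,380),2)
z=st["ee_pos"][2]+.001
import pickle; pickle.dump((v,z),open("c3.pkl","wb"))
E
```

```text
[0.52275974 0.04260621 0.06464261] 0.040552616343890194 [ 9.99644549e-01 -2.66323882e-02  1.19778059e-03 -2.37637334e-04]
```

View pics/c3.png

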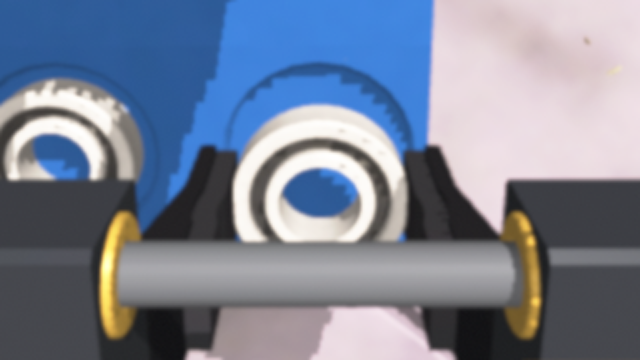

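```bash
python3 - <<'E'
from h import *
import pickle
v,z=pickle.load(open("c3.pkl","rb"))
print("pocket top",plane(v,319.5,231.3,.036),"L",plane(v,275,264,.036),"R",plane(v,365,264,.036))
print("brg top edge", plane(v,320.5,258.5,z),"L",plane(v,277,297,z),"R",plane(v,363,297,z))
E
```

```text
pocket top [0.52324781 0.0678204  0.036     ] L [0.49806107 0.05059503 0.036     ] R [0.54698438 0.04796112 0.036     ]
brg top edge [0.52348497 0.0636505  0.06564261] L [0.50207734 0.0455026  0.06564261] R [0.54238323 0.04333091 0.06564261]
```

Aligned within 1 mm (pocket y 0.0428, bearing y 0.0427; x 0.5225 vs 0.5222). Lower and release.

Call:
{"name": "arm_command", "arguments": {
  "commands": [
    [[0, 0, 0, 0, 0, 0.012, 30], [0, 0, 0, 0, 0, 0.006, 30], [0, 0, 0, 0, 0, 0, 30], [0, 0, 0, 0, 0, 0, 30]]
  ]
}}

```text
time: 12.65
ee_pos: [0.5216, 0.042, 0.045]
eef_rot: [1.0, -0.027, -0.0, 0.0]
ft_force: [-0.4, -0.2, -1.2]
width: 0.0409
```

Call:
{"name": "arm_command", "arguments": {
  "commands": [
    [[0, 0, 0, 0, 0, 0, 60], [0, 0, 0, 0, 0, 0, 60], [0, 0, 0, 0, 0, 0, 60], [0, 0, 0, 0, 0, -0.02, 60], [0, 0, 0, 0, 0, -0.06, 60], [0, 0, 0, 0, 0, -0.05, 100], [0, 0, 0, 0, 0.01, -0.05, 100], [0, 0, 0, 0, 0, 0, 100], [0, 0, 0, 0, 0, 0, 100]]
  ]
}}

```text
time: 13.78
ee_pos: [0.5208, 0.032, 0.2244]
eef_rot: [1.0, -0.027, -0.0, 0.0]
ft_force: [-0.2, -0.7, -0.4]
width: 0.0829
```

```bash
python3 - <<'E'
from h import *
v=camera("wrist");s=camera("scene");d=camera("side");st=read_state();print(st["ee_pos"],st["width"],st["eef_rot"])
import pickle; pickle.dump((v,s,d),open("e1.pkl","wb"))
save("e1",v["frame"])
save("e1s",np.hstack([s["frame"][190:320,290:490],d["frame"][220:350,220:420]]),None,2)
E
```

```text
[0.52038369 0.03213951 0.22358013] 0.08581833691883316 [ 9.99640046e-01 -2.68015279e-02 -1.20294639e-03  1.00950143e-04]
```

View pics/e1.png

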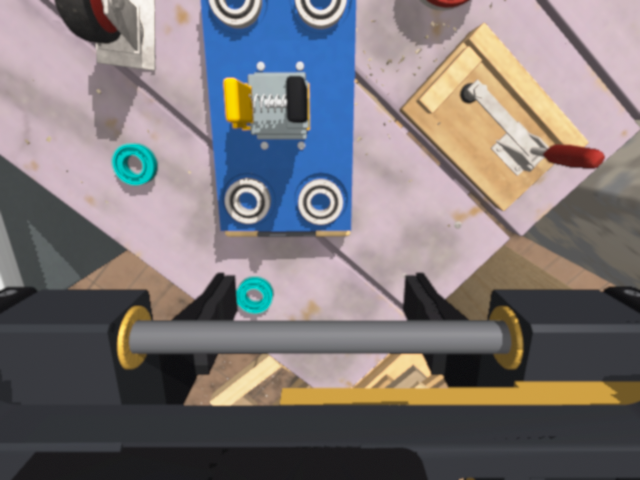

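View pics/e1s.png

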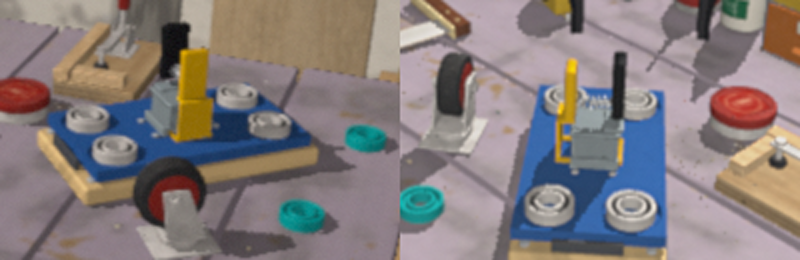

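Call:
{"name": "arm_command", "arguments": {
  "commands": [
    [[0, 0, 0, -0.0158, -0.0476, 0, 100], [0, 0, 0, -0.0158, -0.0476, 0, 100], [0, 0, 0, 0, 0, 0.04, 100], [0, 0, 0, 0, 0, 0.03, 100], [0, 0, 0, 0, 0, 0, 100], [0, 0, 0, 0, 0, 0, 100]]
  ]
}}

```text
time: 14.68
ee_pos: [0.4951, 0.1289, 0.1559]
eef_rot: [1.0, -0.027, 0.0, -0.0]
ft_force: [-0.0, -0.7, 0.1]
width: 0.0869
```

```bash
python3 - <<'E'
from h import *
v=camera("wrist");s=camera("scene");d=camera("side");st=read_state();print(st["ee_pos"],st["width"],st["eef_rot"])
import pickle; pickle.dump((v,s,d),open("e2.pkl","wb"))
save("e2",np.vstack([v["frame"][200:380,120:520],np.hstack([s["frame"][120:300,290:490],d["frame"][150:330,220:420]])]),None,1.6)
for x in (.025,-.029):
    P=np.array([.491+x*.9985,.129-x*.054,.128]); print(proj(s,P),proj(d,P),proj(v,P))
E
```

```text
[0.49537728 0.12890537 0.15628303] 0.08686229130190767 [ 9.99632575e-01 -2.70878320e-02  9.36320084e-04 -2.97675902e-04]
(np.float64(377.06461498480763), np.float64(204.87724260463207)) (np.float64(332.854090885164), np.float64(253.35008506779516)) (np.float64(358.84225288072315), np.float64(275.5964397762222))
(np.float64(389.41654633801414), np.float64(215.20229222827754)) (np.float64(302.4211968740116), np.float64(251.83021446589763)) (np.float64(260.3864318217856), np.float64(275.62688836118497))
```

View pics/e2.png

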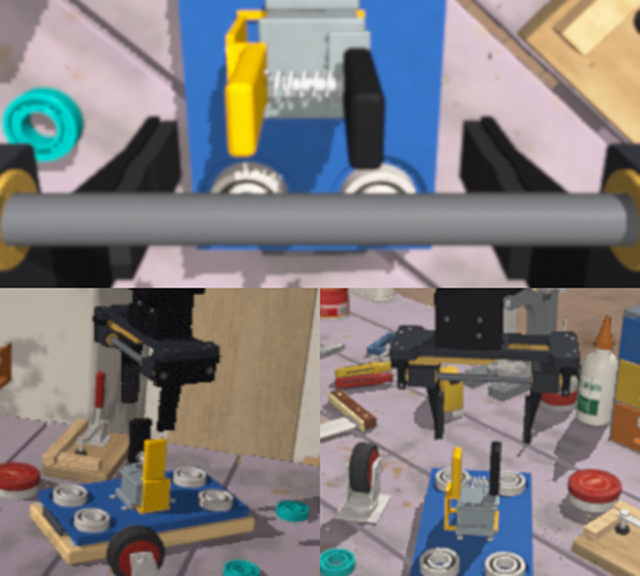

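Call:
{"name": "arm_command", "arguments": {
  "commands": [
    [[0, 0, 0, -0.001, 0, 0.03, 100], [0, 0, 0, 0, 0, 0.031, 100], [0, 0, 0, 0, 0, 0, 100], [0, 0, 0, 0, 0, 0, 100], [0, 0, 0, 0, 0, 0, 100]]
  ]
}}

```text
time: 15.45
ee_pos: [0.4947, 0.1291, 0.0956]
eef_rot: [1.0, -0.027, 0.001, -0.0]
ft_force: [-0.0, -0.3, -1.3]
width: 0.0872
```

Call:
{"name": "arm_command", "arguments": {
  "commands": [
    [[0, 0, 0, 0, 0, 0, 60], [0, 0, 0, 0, 0, 0, 40], [0, 0, 0, 0, 0, 0, 30], [0, 0, 0, 0, 0, 0, 30], [0, 0, 0, 0, 0, 0, 30], [0, 0, 0, 0, 0, 0, 30], [0, 0, 0, 0, 0, 0, 30], [0, 0, 0, 0, 0, 0, 30]]
  ],
  "newtons": 40
}}

```text
time: 16.45
ee_pos: [0.4936, 0.1289, 0.094]
eef_rot: [1.0, -0.027, -0.0, -0.0]
ft_force: [-2.5, -0.5, 0.2]
width: 0.0431
```

```bash
python3 - <<'E'
from h import *
s=camera("scene");d=camera("side");st=read_state();print(st["ee_pos"],st["width"],st["ft_force"],st["torque"])
save("f1",np.hstack([s["frame"][140:320,290:490],d["frame"][170:350,220:420]]),None,2)
E
```

```text
[0.49352615 0.12883633 0.09395849] 0.0428545286892601 [-1.24383608  0.83698211  0.3094148 ] [0.10591615 0.68161837 0.07079519]
```

View pics/f1.png

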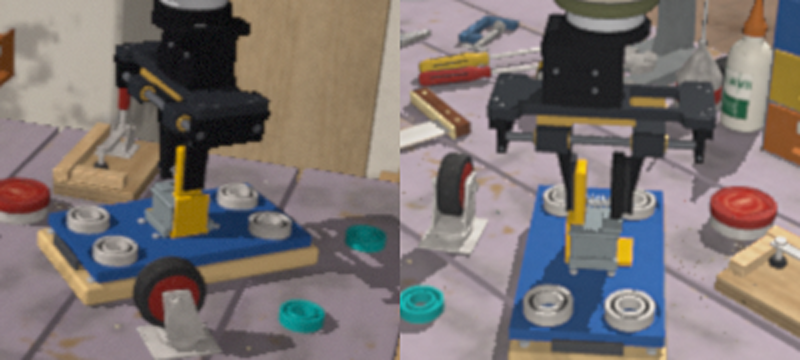

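Call:
{"name": "arm_command", "arguments": {
  "commands": [
    [[0, 0, 0, 0, 0, -0.004, 30], [0, 0, 0, 0, 0, -0.006, 30], [0, 0, 0, 0, 0, -0.008, 30], [0, 0, 0, 0, 0, -0.01, 30], [0, 0, 0, 0, 0, 0, 30], [0, 0, 0, 0, 0, 0, 30]]
  ]
}}

```text
time: 17.3
ee_pos: [0.4936, 0.1287, 0.122]
eef_rot: [1.0, -0.027, -0.0, 0.0]
ft_force: [-0.7, 0.6, -6.8]
width: 0.0429
```

```bash
python3 - <<'E'
from h import *
s=camera("scene");d=camera("side");st=read_state();print(st["ee_pos"],st["width"],st["ft_force"],st["torque"])
save("f2",np.hstack([s["frame"][140:320,290:490],d["frame"][170:350,220:420]]),None,2)
E
```

```text
[0.49344322 0.12871418 0.12173005] 0.043059921455051886 [ 0.19702112  0.40592941 -6.48837956] [ 0.03589865 -0.07321718 -0.00265935]
```

View pics/f2.png

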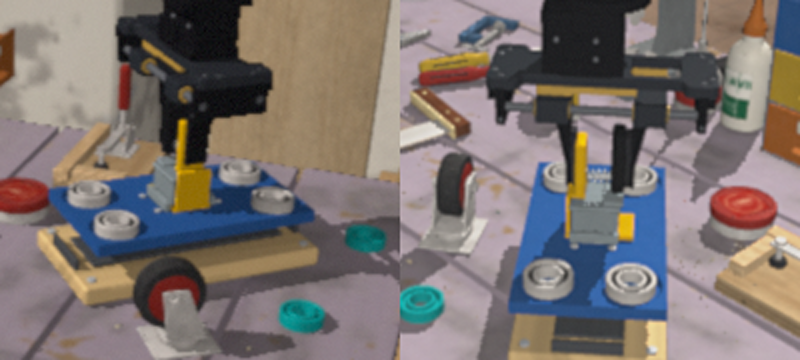

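Call:
{"name": "arm_command", "arguments": {
  "commands": [
    [[0, 0, 0, 0, 0, -0.01, 30], [0, 0, 0, 0, 0, -0.016, 30], [0, 0, 0, 0, 0, -0.02, 30], [0, 0, 0, 0, 0, -0.02, 30], [0, 0, 0, 0, 0, -0.02, 30], [0, 0, 0, 0, 0, -0.016, 30], [0, 0, 0, 0, 0, -0.012, 30], [0, 0, 0, 0, 0, -0.006, 30], [0, 0, 0, 0, 0, 0, 30], [0, 0, 0, 0, 0, 0, 30], [0, 0, 0, 0, 0, 0, 30], [0, 0, 0, 0, 0, 0, 30]]
  ]
}}

```text
time: 18.9
ee_pos: [0.4935, 0.1288, 0.2418]
eef_rot: [1.0, -0.027, -0.0, 0.0]
ft_force: [0.2, -0.7, -7.1]
width: 0.0428
```

```bash
python3 - <<'E'
from h import *
s=camera("scene");d=camera("side");v=camera("wrist");st=read_state();print(st["ee_pos"],st["width"],st["ft_force"],st["torque"],np.abs(st["joint_vel"]).max())
save("f3",np.vstack([np.hstack([s["frame"][80:320,290:490],d["frame"][100:340,220:420]]),v["frame"][160:360,120:520]]),None,1.35)
E
```

```text
[0.49363948 0.12879518 0.2419391 ] 0.04311148698820718 [ 0.22666362  0.06442061 -6.47407364] [-0.01825955 -0.021558    0.02620233] 0.00203908196226801
```

View pics/f3.png

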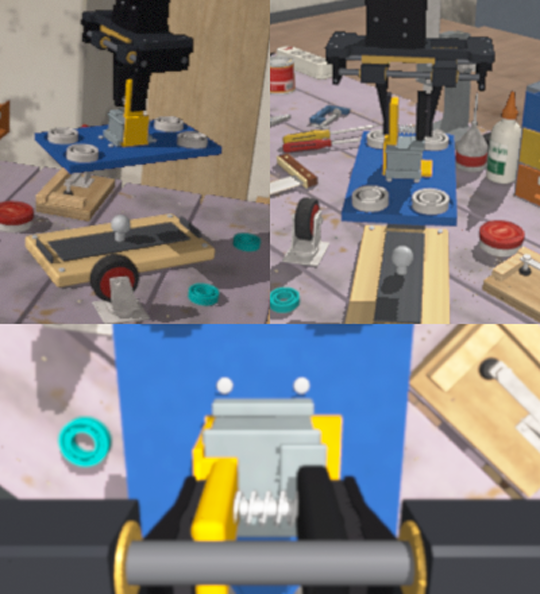

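The carrier is up 148 mm, level and still, with all four bearings seated and the ball clear below it.

```bash
python3 -c "
from bench import *
print(close_job())"
```

```text
the job is handed in; nothing more can be done
None
```

I seated the two spare bearings in the two empty pockets (+x/+y and +x/−y). I then pinched the latch at 40 N, which brought the fingers to about 43 mm, and lifted the carrier straight off the ball. I handed it in held over the dock at about 19 s, well inside the 67 s limit.

- **Height:** the tool rose from 0.094 m to 0.242 m, so the carrier is held about 148 mm above where it stood.
- **Level and still:** the pictures show the plate level and clear of the ball. All joint speeds were 0.002 rad/s or less.
- **Load:** the wrist carries about 6.5 N, which fits the full carrier (about 0.68 kg).
- **Bearings:** the last scene and side pictures show all four lying flat in their pockets.
- **Bystanders:** I saw no shift of the castor or the wax tin in the pictures. The tape measure is outside the final crops, so I did not check it again at the end, though nothing went near it.

No check failed. Position estimates from different views differed by 1–2 mm, within the calibration. The wrist showed a brief 4.6 N when the first bearing touched down. The finger width read 40.5 mm on the 42 mm bearings and 43 mm on the 44 mm pinch, so I took it to read about 1 mm low.

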